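# Load a sample and its dark control into the light chamber and shut the lid on its stay

### The job

Start the light-exposure run: take the clear vial and its foil-wrapped dark control together in one grasp, and set them down as a pair, upright and side by side, in the spill tray inside the chamber. Then break the lid's locked folding stay by pushing its red knuckle past centre, and lower the lid gently until it is fully shut, never letting it drop. Do not drop or tip the vials, and leave the other things on the bench where they are.

Things in the scene. Friction and masses are not known exactly. Their poses are not given: they have to be found in the camera images.
- clear_vial: the sample: clear glass vial with a yellow filling and blue cap, 22 mm across, 70 mm high, straight sides up to 56 mm, 35 g; stands upright on the worktop; origin at the centre of its underside, z along its axis
- foil_vial: its dark control: the same vial wrapped in bright foil, blue cap, 22 mm across, 70 mm high, 35 g; stands beside the clear vial, axes about 24 to 26 mm apart (2 to 4 mm gap); origin at the centre of its underside
- chamber: white light-exposure chamber, fixed to the bench, 150 mm deep (x), 220 mm wide (y), open at the top, rim 115 mm above the worktop, inner floor 35 mm above it, walls 8 mm; control panel at the front (-x), hinged lid standing open at the back (+x), folding lid stay outside its left (+y) wall; origin at the centre of its underside
- spill_tray: blue plastic spill tray fixed on the chamber's floor: 44 mm (its x) by 74 mm (its y) outside, walls 2 mm, rim 9 mm high, floor 2 mm thick; origin at the centre of its underside; the pair of vials fits in it side by side along its y
- lid (a joint): angle of the lid, rad: about 1.40 standing open and held by the locked stay, 0 fully shut on the rim; falling values close it. The lid weighs about 0.55 kg and must be carried with about 3 N at its bar
- lid_hinge (a point): middle of the lid's hinge axis, which runs along the chamber's y at its back edge (78 mm behind the chamber's centre, 119 mm above the worktop). Site axes as the lid's: with the lid shut they equal the chamber's
- lid_bar (a point): middle of the lid's round steel grip bar: 12 mm thick, 104 mm long along the chamber's y, 193 mm from the hinge axis along the lid, 8 mm above the lid's underside, 38 mm beyond the lid's front edge (gap 32 mm). High over the chamber's back at the start, before its front wall when shut. The lid is 155 mm deep, 224 mm wide, 16 mm thick
- knuckle (a point): knuckle of the folding lid stay: middle of a red barrel 17 mm thick, 26 mm long along the chamber's y, 130 mm left (+y) of the chamber's middle plane. With the lid up the two links stand straight, 3 mm past centre against a stop, and lock the lid. The knuckle breaks when pushed away from the robot and down, square to the links (0.61 of the chamber's +x, 0.79 down), with 2 to 6 N
- stay_foot (a point): pin that joins the stay's lower link to the chamber's left wall: 140 mm before the hinge axis, 100 mm above the worktop, at chamber y = 119 mm. Both links are flat steel, 85 mm from pin to pin; the upper one ends on the lid's left edge, 85 mm from the hinge axis
- stay_knuckle (a joint): fold of the stay at its knuckle, rad: about -0.07 locked past centre, 0 straight, grows as it folds, about 2.4 with the lid shut. The knuckle is stiff: folded to between 0.15 and 0.8 (knuckle moved 10 to 30 mm) it still holds the lid up at 1.2 to 1.4; folded beyond about 1.2 the lid falls shut if nobody holds it
- balance: white balance, fixed, right of the chamber: 294 mm deep (x) and 204 mm wide (y), its raised glass shield 320 mm high; front face at x = 0.448, sides at y = -0.118 and -0.322. Behind everything, from x = 0.714 on, stands the reagent rack (posts, and bottle shelves from about 0.4 m up)
- hotplate: white hotplate, fixed, left of the chamber: 84 mm high, front (with knobs) at x = 0.462, sides at y = 0.275 and 0.445
- beaker_50: small glass beaker with a brown residue, 45 mm across, 57 mm high; a bystander, loose; origin at the centre of its underside
- sample_cup_0: small pale weighing cup, 47 mm across, 39 mm high; a bystander, loose; origin at the centre of its underside
- sample_cup_2: small pale weighing cup with an orange residue, 55 mm across, 39 mm high; a bystander, loose; origin at the centre of its underside
- weight_0: polished calibration weight, 23 mm across, 48 mm high; a bystander, loose; origin at the centre of its underside
- weight_1: smaller polished calibration weight, 19 mm across, 40 mm high; a bystander, loose; origin at the centre of its underside
- wash_bottle: yellow-green wash bottle with bent spout, 67 x 94 mm, 180 mm high; a bystander, loose; origin at the centre of its underside
- timer: flat white timer, 65 x 65 mm, 18 mm high; a bystander, loose; origin at the centre of its underside

How it is judged (in metres and radians):
On the way, in this order (a step that is already met when the one before it is completed fails the run):
1. both vials are off the bench together, side by side in one grasp (height (world z) of each of clear_vial, foil_vial above 0.05 m and distance between clear_vial and foil_vial below 0.034 m), for 0.2 s.
2. both vials stand upright as a pair in the spill tray, let go (z of clear_vial in the frame of spill_tray between -0.002 and 0.006 m and horizontal distance between each of clear_vial, foil_vial and spill_tray below 0.032 m and angle between each of clear_vial, foil_vial's own z axis and vertical below 0.12 rad and z of foil_vial in the frame of spill_tray between -0.002 and 0.006 m and horizontal distance between clear_vial and foil_vial below 0.034 m and linear speed of each of clear_vial, foil_vial below 0.02 m/s and contact force between the fingers and clear_vial below 0.05 N and contact force between the fingers and foil_vial below 0.05 N), for 0.2 s.
3. the stay is broken at its knuckle (folded more than 0.15) with the lid still up (above 1.0) (value of joint stay_knuckle above 0.15 rad and value of joint lid above 1 rad), for 0.1 s.
At the end, for the whole second after the job is handed in: The lid is fully shut (within 0.03 rad), and inside it both vials stand at rest, upright within 0.12 rad, on the floor of the spill tray, each axis within 32 mm of the tray's centre and the two axes within 34 mm of each other (value of joint lid below 0.03 rad and z of clear_vial in the frame of spill_tray between -0.002 and 0.006 m and horizontal distance between each of clear_vial, foil_vial and spill_tray below 0.032 m and angle between each of clear_vial, foil_vial's own z axis and vertical below 0.12 rad and z of foil_vial in the frame of spill_tray between -0.002 and 0.006 m and horizontal distance between clear_vial and foil_vial below 0.034 m and linear speed of each of clear_vial, foil_vial below 0.02 m/s); the robot touches nothing.
It fails at once if the lid is slammed: it swings down faster than 1.6 rad/s (about 0.3 m/s at its grip bar) (velocity of joint lid below -1.6 rad/s).
It fails at once if a vial is knocked over (leans more than 0.5 rad) (angle between any of clear_vial, foil_vial's own z axis and vertical above 0.5 rad).
It fails at once if a vial is dropped: it goes faster than 0.6 m/s with no finger on it ((linear speed of clear_vial above 0.6 m/s and contact force between the fingers and clear_vial below 0.01 N) or (linear speed of foil_vial above 0.6 m/s and contact force between the fingers and foil_vial below 0.01 N)).
It fails at once if one of the other loose things (beaker, cups, weights, wash bottle, timer) is pushed more than 20 mm from its place (distance of any of beaker_50, sample_cup_0, sample_cup_2, weight_0, weight_1, wash_bottle, timer from where it was at the start of the episode above 0.02 m).
It also fails if it takes over 72 s, if anything falls off the work surface, if the arm or the gripper's body presses on something with over 40 N, if the wrist force passes 120 N, or if a joint passes its speed limit or range.

### The arm

A 6-joint arm with a two-finger parallel gripper is mounted at the origin on a cart in front of the work surface, level with it; the furniture and walls round the work are solid. World frame = base frame: x ahead of the robot, y to its left, z up, the work surface at z = 0. Lengths are in mm, angles in rad, forces in N, time in s.
With the tool pointing down it reaches from about 325 to 1000 mm from the base axis. Payload 5.1 kg.
Tool frame: the origin (TCP) lies between the finger pads; the fingertips stand 19 mm ahead of it and the grasp point (between the pads) is the TCP; z points along the fingers, y is the line along which they close (so a half turn about z gives the same grasp; the last joint's range is limited). The gripper opens to 85 mm and grips with 20 to 120 N. Pads are 22 mm wide; open, the fingers measure 114 mm over their backs; the gripper's body (76 mm by 85 mm) begins 54 mm behind the grasp point. The pads swing forward as they close: fully open they stand 13 mm farther back than shut.
Start: joints at [-1.189, 0.124, 1.65, -0, 1.367, -0.083], TCP at [291.326, -581.046, 250.322] pointing down, gripper open.
Joint ranges: [-2.61, 2.61], [-1.02, 2.33], [0.03, 2.71], [-1.35, 4.49], [0.32, 2.68], [-2.91, 2.91]. Speed limits (rad/s): [2.57, 2.57, 3.14, 3.14, 3.14, 3.14].

### API

Orientations are given as a 3x3 rotation matrix whose columns are the frame's x, y, z axes.
In Python, from plant import ctrl gives the robot as it stands.
- The arm moves only by the tool send_rows, never from a script. Its argument "targets" is text: rows parted by semicolons, each of 7 numbers parted by spaces: the turn, a rotation vector about the tool's x, y, z in rad, then the shift along the tool's x, y, z in mm, then the opening, from 0 (shut) to 1 (fully open). In form: rx ry rz x y z grip; .... A call has 1 to 20 rows; each row is the pose to reach, as a shift and turn from the pose commanded when the call began, along the tool's axes at that moment; what a row does not reach only later rows make up. A row lasts 1/10 s, in which the tool goes at most 50 mm and 8.59 degrees, less where a joint would pass 70% of its speed; a pose out of reach is approached as far as the arm can. A call with a gripper value outside its range is refused whole. The fingers move at their own pace and stop on an object; "newtons" is the grip in N (left out, the last holds). Time passes only in rows, so rows that repeat a pose let the fingers close. It gives the time, the measured TCP pose, the force, the opening and the grip force at its end, in the units of the state.
- ctrl.state(): the state, without advancing time (a new reading comes with each control period).
- ctrl.get_image(name): name is "side" or "top"; returns the picture (420x560x3 uint8, red, green, blue); there is no depth.
- ctrl.camera_info(name): a dict with "fx", "fy", "cx", "cy" (pixels), "R" (3x3) and "t" (3): a world point X has camera coordinates R X + t. Camera axes: x right, y down, z forward; pixel columns grow to the right and rows downward; lengths in mm; the calibration is good to about 2 mm. A picture is of the moment at which its call begins. camera_info takes no time and is no camera call.
- ctrl.close_job(): hands the job in; it is judged then, once.
The state is a dict: "clock": time; "qpos": joint angles; "qvel": joint speeds; "effort": joint torques, N m; "ee_pos": TCP position; "tool_rot": TCP orientation; "contact_force": force on the tool from outside, world axes, zero at the start; "torque": the same for the moment, N m; "gripper_width": opening from 0.0 (shut) to 1.0 (fully open); "grasp_force": force on a finger pad.
Only numpy, scipy, OpenCV 4.12 (cv2) and the standard library are available. Lean on these libraries where they do the work, as an engineer would, in place of code of your own. Each camera call takes 0.05 s, during which the arm holds its last target. There are 200 camera calls.

## Working session

There is one attempt and no reset: what is moved stays moved. The work goes in short steps, Python scripts to look and compute and a tool call to move; the robot and the scene stay as the last step left them, time stands still between calls to the robot, and variables do not carry over. Pictures are saved under pics/ and viewed, at most 10 in all, crops included, and the job is handed in when it is done.

Besides the shell and the picture viewer there is one more tool, called after ">>>" by a JSON object that holds its "name" and its "arguments", one argument or row to a line. send_rows: Moves the arm, as the interface text tells. Its arguments: {"type":"object","properties":{"targets":{"type":"string"},"newtons":{"type":"number"}},"required":["targets"]}

```bash
mkdir -p pics; ls; python3 - <<'E'
from plant import ctrl
import cv2
s=ctrl.state();print(s)
for n in("side","top"):
    cv2.imwrite(f"pics/{n}0.png",ctrl.get_image(n)[:,:,::-1]);print(n,ctrl.camera_info(n))
E
```

```text
pics
{'clock': 0.0, 'qpos': array([-1.18859197e+00,  1.24504548e-01,  1.65163290e+00,  1.14255088e-05,
        1.36746397e+00, -8.26159585e-02]), 'qvel': array([-3.78174659e-04, -1.74939877e-03,  2.58686925e-04, -9.60861563e-05,
       -7.51512364e-04,  1.18194299e-03]), 'effort': array([ 9.30065908e-04, -4.23616469e+01, -3.65451443e+01, -1.03268928e-05,
        6.91347712e-03,  9.38898324e-06]), 'ee_pos': array([ 291.13389332, -580.54565708,  249.07761371]), 'tool_rot': array([[ 8.93903232e-01,  4.48259373e-01, -7.38819843e-04],
       [ 4.48259947e-01, -8.93901298e-01,  1.86799597e-03],
       [ 1.76914685e-04, -2.00099098e-03, -9.99997982e-01]]), 'contact_force': array([-0.10347115,  0.07787129, -0.31219867]), 'torque': array([0.00048814, 0.0084067 , 0.01764734]), 'grasp_force': 0.0, 'gripper_width': 0.9992534156876105}
side {'fx': 476.96978776292576, 'fy': 476.96978776292576, 'cx': 268.72357378889785, 'cy': 207.87053127459168, 'R': array([[-0.91392337, -0.40566781,  0.01333064],
       [-0.27738802,  0.60027289, -0.75015222],
       [ 0.29631059, -0.6892794 , -0.66113081]]), 't': array([ 485.08841821,  288.20479711, 1514.12322333])}
top {'fx': 535.2967151805012, 'fy': 535.2967151805012, 'cx': 275.17776483209377, 'cy': 215.07322937407721, 'R': array([[-0.01836346, -0.99973644, -0.01377777],
       [-0.99012601,  0.02009885, -0.13873183],
       [ 0.13897219,  0.01109413, -0.99023414]]), 't': array([  23.20124041,  570.76954537, 1819.4278274 ])}
```

View pics/side0.png

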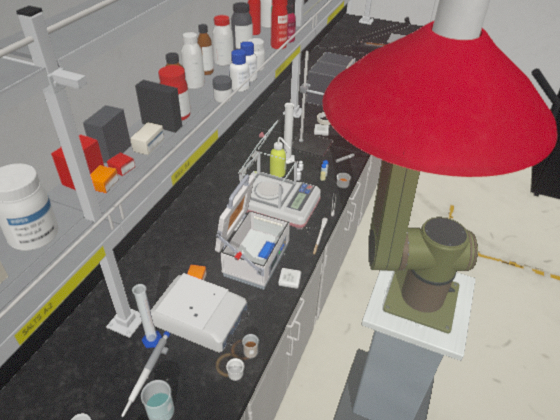

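View pics/top0.png

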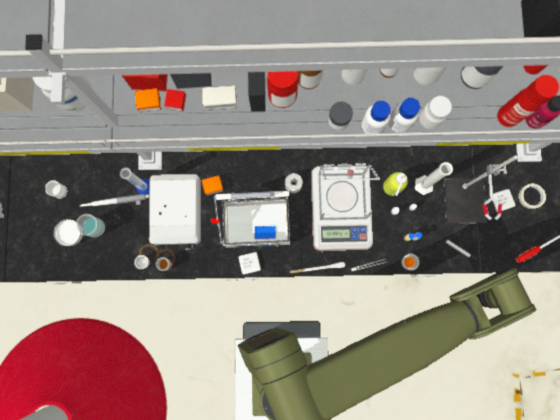

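The side view shows the vials at about (324,170), the chamber at (255,248) and the red knuckle at (238,256). In the top view the vials are at about (414,237), the tray at (265,233) and the knuckle at (215,221). I'll enlarge these regions next.

```bash
python3 - <<'E'
import cv2,numpy as np
s=cv2.imread('pics/side0.png');t=cv2.imread('pics/top0.png')
def c(im,x,y,w,h,W,H):return cv2.resize(im[y:y+h,x:x+w],(W,H),interpolation=cv2.INTER_CUBIC)
a=c(t,385,200,50,50*3//4,400,300);b=c(s,300,150,50,37,400,300)
d=c(t,205,180,100,75,400,300);e=c(s,205,170,100,120*75//120,400,300)
e=c(s,200,180,120,90,400,300)
cv2.imwrite('pics/m0.png',np.vstack([np.hstack([a,b]),np.hstack([d,e])]))
E
```

```text
(no output)
```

View pics/m0.png

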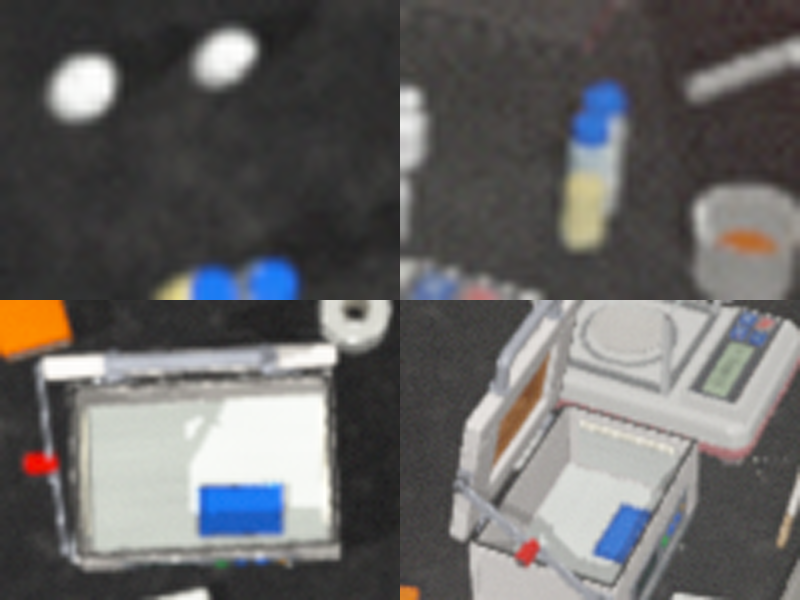

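The crops show the cap centres in the top view at about (411.7,234.5) and (419.4,234.5); the clear vial is on the left (+y). The tray sits in the front right of the chamber. The knuckle is at top view (214.5,221) and side view (238,256).

```bash
cat > h.py <<'E'
import cv2,numpy as np
from plant import ctrl
np.set_printoptions(precision=1,suppress=True)
CI={n:ctrl.camera_info(n) for n in("side","top")}
def ray(n,u,v):
    c=CI[n];d=c['R'].T@np.array([(u-c['cx'])/c['fx'],(v-c['cy'])/c['fy'],1]);return -c['R'].T@c['t'],d
def atz(n,u,v,z):
    o,d=ray(n,u,v);return o+d*(z-o[2])/d[2]
def proj(n,X):
    c=CI[n];p=c['R']@np.array(X,float)+c['t'];return np.array([c['fx']*p[0]/p[2]+c['cx'],c['fy']*p[1]/p[2]+c['cy']])
def tri(uvs):
    A=[];b=[]
    for n,(u,v) in uvs.items():
        o,d=ray(n,u,v);d/=np.linalg.norm(d);P=np.eye(3)-np.outer(d,d);A.append(P);b.append(P@o)
    A=np.vstack(A);b=np.hstack(b);x=np.linalg.lstsq(A,b,rcond=None)[0];return x,np.linalg.norm(A@x-b)
def blue(im,box):
    x,y,w,h=box;p=im[y:y+h,x:x+w].astype(float);B=np.clip(p[...,0]-p[...,2]-60,0,None)
    ys,xs=np.nonzero(B>15);return np.c_[xs+x,ys+y].astype(float),B[ys,xs.astype(int)]
def red(im,box):
    x,y,w,h=box;p=im[y:y+h,x:x+w].astype(float);B=np.clip(p[...,2]-np.maximum(p[...,0],p[...,1])-50,0,None)
    ys,xs=np.nonzero(B>10);return (np.average(xs,weights=B[ys,xs])+x,np.average(ys,weights=B[ys,xs])+y)
def km(P,w,n,z):
    o=np.argsort(P[:,0]);c=np.array([P[o[0]],P[o[-1]]])
    for _ in range(20):
        l=np.argmin(((P[:,None]-c)**2).sum(2),1);c=np.array([np.average(P[l==i],0,weights=w[l==i]) for i in(0,1)])
    return c,[atz(n,*q,z)[:2] for q in c]
E
python3 - <<'E'
from h import *
s=cv2.imread('pics/side0.png');t=cv2.imread('pics/top0.png')
P,w=blue(t,(403,230,22,12));print('top',len(P),*km(P,w,'top',67))
# side: split along image vertical
P,w=blue(s,(316,157,18,14));print('side',len(P),P.min(0),P.max(0))
ct,_=km(*blue(t,(403,230,22,12)),'top',67)
kt=red(t,(208,212,14,16));ks=red(s,(228,245,20,20));print('kn',kt,ks,tri({'top':kt,'side':ks}))
P,w=blue(t,(250,222,30,20));r=cv2.minAreaRect(P.astype(np.float32));print(r,[atz('top',*q,44)[:2] for q in cv2.boxPoints(r)],atz('top',*np.average(P,0,weights=w),42))
for q in[(225,245),(290,242.5),(225,201),(287.5,199)]:print('rim',atz('top',*q,115))
print('bar ends',atz('top',231,195,309),atz('top',274,194,309))
for X in [(450,-270,63),(450,-246,63)]:print(proj('side',X),proj('top',X))
E
```

```text
top 65 [[411.3 235.5]
 [418.7 234.6]] [array([ 488.1, -448.6]), array([ 490.4, -473.9])]
side 34 [322. 160.] [327. 167.]
kn (np.float64(214.4733359283768), np.float64(220.4949396652394)) (np.float64(238.02480363786688), np.float64(255.05043406366266)) (array([540.5, 208. , 163. ]), np.float64(0.6557598907239685))
((265.0, 232.0), (12.0, 20.0), 90.0) [array([533.8,  82.6]), array([532.4,  13.4]), array([490.8,  14.2]), array([492.2,  83.1])] [514.2  48.9  42. ]
rim [463.9 179.3 115. ]
rim [468. -36. 115.]
rim [611.6 178.5 115. ]
rim [614.  -30.9 115. ]
bar ends [596.5 139.9 309. ] [596.9  11.5 309. ]
[317.8 195.6] [358.9 247.8]
[315.6 199.4] [351.8 247.9]
```

>>> {"name": "send_rows", "arguments": {
  "targets": "0 0 0.377 231 -18 90 1;0 0 0.377 231 -18 90 1;0 0 0.377 231 -18 90 1;0 0 0.377 231 -18 90 1;0 0 0.377 231 -18 90 1;0 0 0.377 231 -18 90 1;0 0 0.377 231 -18 90 1;0 0 0.377 231 -18 90 1;0 0 0.377 231 -18 90 1;0 0 0.377 231 -18 90 1"
}}

```text
clock: 1.1
ee_pos: [489.0, -462.6, 161.2]
tool_rot: [[0.996, 0.086, 0.001], [0.086, -0.996, -0.001], [0.001, 0.001, -1.0]]
contact_force: [-0.5, -0.1, -0.1]
gripper_width: 0.997
grasp_force: 0.0
```

```bash
cat >> h.py <<'E'
def rel(x,y,z,yawdeg=None,R=None):
    from scipy.spatial.transform import Rotation as Ro
    s=ctrl.state();T=s['tool_rot'];d=T.T@(np.array([x,y,z])-s['ee_pos'])
    if R is None:
        a=np.deg2rad(yawdeg);c,q=np.cos(a),np.sin(a);R=np.array([[c,q,0],[q,-c,0],[0,0,-1]])
    rv=Ro.from_matrix(T.T@R).as_rotvec();print('t',round(s['clock'],2),'at',s['ee_pos'],'F',s['contact_force'],'w',s['gripper_width'],'-> rot',rv.round(3),'shift',d)
E
python3 - <<'E'
from h import *
rel(489,-461,60,5)
s=cv2.imread('pics/side0.png')
P,w=blue(s,(316,157,18,14));print(np.average(P,0,weights=w))
for X in [(488,-449,64),(490,-474,64)]:print(proj('side',X))
n=ctrl.get_image('top');cv2.imwrite('pics/t1.png',n[:,:,::-1]);n=ctrl.get_image('side');cv2.imwrite('pics/s1.png',n[:,:,::-1])
E
```

```text
t 1.1 at [ 489.  -462.6  161.2] F [-0.5 -0.1 -0.1] w 0.9972183977654041 -> rot [ 0. -0. -0.] shift [  0.   -1.7 101.2]
[324.3 163.7]
[323.7 167.1]
[325.3 163.6]
```

>>> {"name": "send_rows", "arguments": {
  "targets": "0 0 0 0 -1 25 1;0 0 0 0 -1 50 1;0 0 0 0 -1 75 1;0 0 0 0 -1 95 1;0 0 0 0 -1 110 1;0 0 0 0 -1 120 1;0 0 0 0 -1 127 1;0 0 0 0 -1 127 0.9;0 0 0 0 -1 127 0.8;0 0 0 0 -1 127 0.72;0 0 0 0 -1 127 0.67;0 0 0 0 -1 127 0.63;0 0 0 0 -1 127 0.6;0 0 0 0 -1 127 0.57;0 0 0 0 -1 127 0.54;0 0 0 0 -1 127 0.51;0 0 0 0 -1 127 0.48;0 0 0 0 -1 127 0.45;0 0 0 0 -1 127 0.4;0 0 0 0 -1 127 0.4",
  "newtons": 25
}}

```text
clock: 3.2
ee_pos: [489.8, -460.6, 33.5]
tool_rot: [[0.996, 0.088, 0.0], [0.088, -0.996, -0.0], [0.0, 0.0, -1.0]]
contact_force: [-0.2, -0.3, 1.4]
gripper_width: 0.506
grasp_force: 25.6
```

```bash
python3 - <<'E'
from h import *
rel(489,-461,34,5);print(ctrl.state()['grasp_force'])
n=ctrl.get_image('top')[200:260,380:460,::-1];m=ctrl.get_image('side')[140:200,290:370,::-1]
cv2.imwrite('pics/m1.png',np.hstack([cv2.resize(n,(400,300),interpolation=2),cv2.resize(m,(400,300),interpolation=2)]))
E
```

```text
t 3.2 at [ 489.8 -460.6   33.5] F [-0.2 -0.3  1.4] w 0.5057680702593519 -> rot [ 0. -0.  0.] shift [-0.8  0.4 -0.5]
25.594085454940796
```

View pics/m1.png

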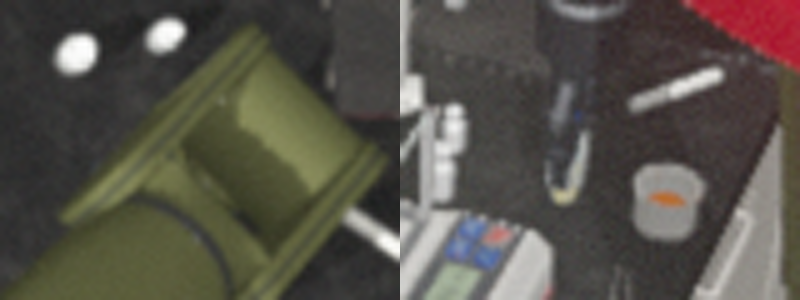

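>>> {"name": "send_rows", "arguments": {
  "targets": "0 0 0 0 0 0 0.4;0 0 0 0 0 -3 0.4;0 0 0 0 0 -9 0.4;0 0 0 0 0 -19 0.4;0 0 0 0 0 -33 0.4;0 0 0 0 0 -49 0.4;0 0 0 0 0 -65 0.4;0 0 0 0 0 -81 0.4;0 0 0 0 0 -97 0.4;0 0 0 0 0 -112 0.4;0 0 0 -2 -1 -125 0.4;0 0 0 -7 -2 -137 0.4;0 0 0 -17 -4 -147 0.4;0 0 0 -32 -8 -153 0.4;0 0 0 -48 -12 -157 0.4;0 0 0 -64 -16 -157 0.4;0 0 0 -80 -20 -157 0.4;0 0 0 -95 -25 -157 0.4;0 0 0 -107 -29 -157 0.4;0 0 0 -113 -30 -157 0.4",
  "newtons": 35
}}

```text
clock: 5.3
ee_pos: [373.1, -440.0, 190.1]
tool_rot: [[0.996, 0.087, -0.0], [0.087, -0.996, 0.0], [-0.0, -0.0, -1.0]]
contact_force: [0.4, -0.2, -0.4]
gripper_width: 0.496
grasp_force: 35.6
```

```bash
python3 - <<'E'
from h import *
rel(370,-60,190,2);print(ctrl.state()['grasp_force'],ctrl.state()['qpos'])
m=ctrl.get_image('side')[100:250,270:470,::-1]
cv2.imwrite('pics/m2.png',cv2.resize(m,(800,600),interpolation=2))
E
```

```text
t 5.3 at [ 373.1 -440.   190.1] F [ 0.4 -0.2 -0.4] w 0.4963537692575734 -> rot [-0.   0.   0.1] shift [  29.9 -378.8    0.3]
35.59750735759735 [-1.   0.   1.9  0.   1.3  0.5]
```

View pics/m2.png

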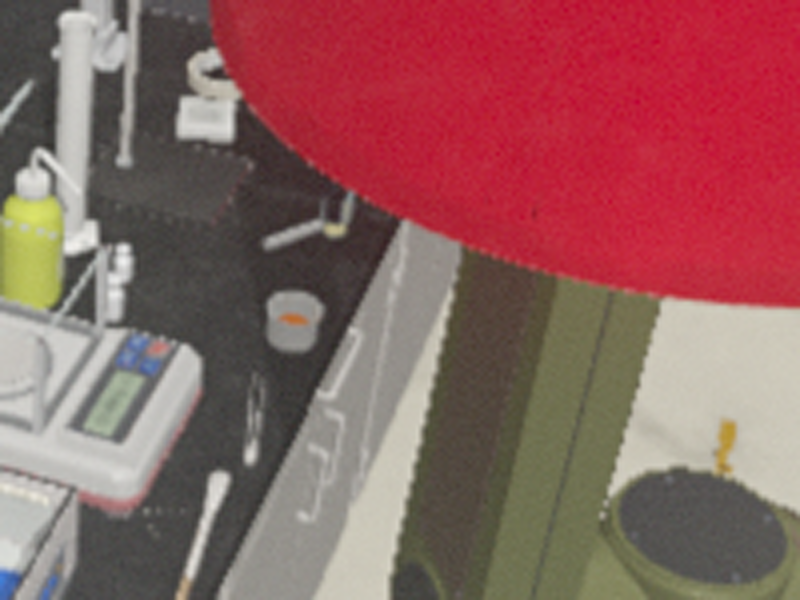

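The picture shows the vials clear of the bench and held in the grip: the yellow filling is at about (335,228) and the old spot is empty. I'll carry them along in front of the balance.

>>> {"name": "send_rows", "arguments": {
  "targets": "0 0 0 0 -4 0 0.4;0 0 0 1 -12 0 0.4;0 0 0 2 -25 0 0.4;0 0 0 4 -45 0 0.4;0 0 0.01 6 -68 0 0.4;0 0 0.01 8 -91 0 0.4;0 0 0.02 10 -114 0 0.4;0 0 0.02 12 -137 0 0.4;0 0 0.02 14 -160 0 0.4;0 0 0.02 16 -183 0 0.4;0 0 0.03 18 -206 0 0.4;0 0 0.03 20 -229 0 0.4;0 0 0.03 22 -252 0 0.4;0 0 0.04 24 -275 0 0.4;0 0 0.04 26 -298 0 0.4;0 0 0.04 27 -321 0 0.4;0 0 0.05 28 -342 0 0.4;0 0 0.05 29 -360 0 0.4;0 0 0.05 30 -372 0 0.4;0 0 0.05 30 -379 0 0.4"
}}

```text
clock: 7.35
ee_pos: [370.8, -58.7, 190.2]
tool_rot: [[0.999, 0.04, 0.0], [0.04, -0.999, 0.0], [0.0, -0.0, -1.0]]
contact_force: [-0.7, 0.9, -0.0]
gripper_width: 0.502
grasp_force: 35.6
```

```bash
python3 - <<'E'
from h import *
s=cv2.imread('pics/side0.png');t=cv2.imread('pics/top0.png')
# fit chamber pose: knuckle both views, tray in both views
P,w=blue(s,(252,234,24,26));print('tray side',len(P),P.min(0),P.max(0),P.mean(0))
P,w=blue(t,(250,222,30,20));print('tray top',P.min(0),P.max(0),P.mean(0))
for c in[(513,48)]:
    for n in('side','top'):
        q=np.array([proj(n,(c[0]+a,c[1]+b,44)) for a in(-22,22) for b in(-37,37)]);print(n,q.min(0),q.max(0),q.mean(0))
# overlay of a chamber model
def ov(cx,cy,yaw,im,n,sc,box):
    x0,y0,w,h=box;I=cv2.resize(im[y0:y0+h,x0:x0+w],(w*sc,h*sc),interpolation=2)
    a=np.deg2rad(yaw);W=lambda p:(cx+np.cos(a)*p[0]-np.sin(a)*p[1],cy+np.sin(a)*p[0]+np.cos(a)*p[1],p[2])
    def L(p,q,col):
        A,B=[tuple(int(v) for v in (proj(n,W(r))-[x0,y0]+.5)*sc) for r in(p,q)];cv2.line(I,A,B,col,1)
    for hx,hy,z in((75,110,115),(67,102,115)):
        c=[(-hx,-hy,z),(hx,-hy,z),(hx,hy,z),(-hx,hy,z)]
        for i in range(4):L(c[i],c[(i+1)%4],(0,255,0))
    co,si=np.cos(1.4),np.sin(1.4)
    b=(78-193*co+8*si,119+193*si+8*co);L((b[0],-52,b[1]),(b[0],52,b[1]),(255,0,255))
    L((5,117,152),(5,143,152),(255,255,0));L((-62,119,100),(78-85*co,119,119+85*si),(0,255,255))
    return I
A=ov(537,74,1,t,'top',7,(205,185,100,70));B=ov(537,74,1,s,'side',6,(205,180,100,105))
H=300
cv2.imwrite('pics/m3.png',np.hstack([cv2.resize(A,(428,300)),cv2.resize(B,(350,300*105*350//(100*300)))[:300]]) if 0 else np.hstack([cv2.resize(A,(400,280)),cv2.resize(B,(267,280))]) if 0 else np.hstack([cv2.resize(A,(450,420)),cv2.resize(B,(350,420))]))
rel(512,49,190,1)
E
```

```text
tray side 147 [259. 242.] [273. 257.] [266.1 249.6]
tray top [255. 226.] [275. 238.] [265.  232.1]
side [257.4 240.9] [278.3 259.5] [267.9 250.1]
top [254.3 225.2] [275.9 238.3] [265.1 231.8]
t 7.35 at [370.8 -58.7 190.2] F [-0.7  0.9 -0. ] w 0.5016381604765755 -> rot [-0. -0.  0.] shift [ 145.4 -102.     0.3]
```

View pics/m3.png

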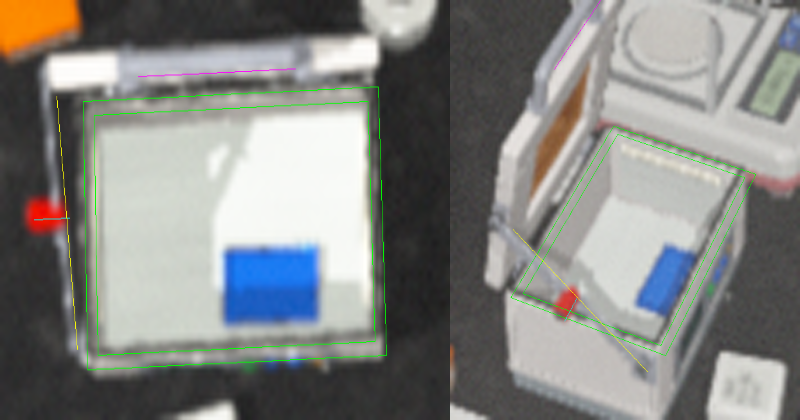

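>>> {"name": "send_rows", "arguments": {
  "targets": "0 0 0.02 3 -2 0 0.4;0 0 0.02 12 -8 0 0.4;0 0 0.02 26 -18 0 0.4;0 0 0.02 43 -30 0 0.4;0 0 0.02 60 -42 0 0.4;0 0 0.02 77 -54 0 0.4;0 0 0.02 94 -66 0 0.4;0 0 0.02 111 -78 0 0.4;0 0 0.02 126 -88 0 0.4;0 0 0.02 138 -97 0 0.4;0 0 0.02 145 -102 0 0.4;0 0 0.02 145 -102 5 0.4;0 0 0.02 145 -102 18 0.4;0 0 0.02 145 -102 34 0.4;0 0 0.02 145 -102 50 0.4;0 0 0.02 145 -102 66 0.4;0 0 0.02 145 -102 82 0.4;0 0 0.02 145 -102 93 0.4;0 0 0.02 145 -102 98 0.4;0 0 0.02 145 -102 98 0.4"
}}

```text
clock: 9.35
ee_pos: [511.3, 46.9, 91.3]
tool_rot: [[1.0, 0.017, -0.002], [0.017, -1.0, -0.0], [-0.002, -0.0, -1.0]]
contact_force: [-0.0, -0.5, -1.1]
gripper_width: 0.502
grasp_force: 35.7
```

```bash
python3 - <<'E'
from h import *
rel(512,49,70.5,1)
m=ctrl.get_image('side')[190:280,210:330,::-1];n=ctrl.get_image('top')[190:250,215:295,::-1]
cv2.imwrite('pics/m4.png',np.hstack([cv2.resize(m,(400,300),interpolation=2),cv2.resize(n,(400,300),interpolation=2)]))
E
```

```text
t 9.35 at [511.3  46.9  91.3] F [-0.  -0.5 -1.1] w 0.5020843867090786 -> rot [-0.  0. -0.] shift [ 0.8 -2.  20.8]
```

View pics/m4.png

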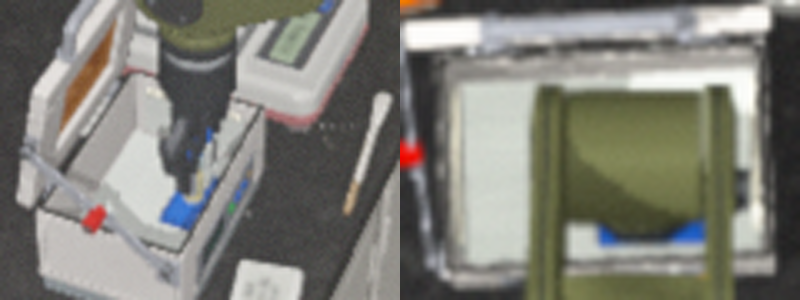

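>>> {"name": "send_rows", "arguments": {
  "targets": "0 0 0 1 -2 6 0.4;0 0 0 1 -2 11 0.4;0 0 0 1 -2 15 0.4;0 0 0 1 -2 17 0.4;0 0 0 1 -2 19 0.4;0 0 0 1 -2 20 0.4;0 0 0 1 -2 20 0.4"
}}

```text
clock: 10.15
ee_pos: [513.1, 49.1, 72.2]
tool_rot: [[1.0, 0.018, -0.0], [0.018, -1.0, 0.0], [-0.0, -0.0, -1.0]]
contact_force: [-0.3, 0.1, -1.1]
gripper_width: 0.501
grasp_force: 35.6
```

>>> {"name": "send_rows", "arguments": {
  "targets": "0 0 0 0 0 0.7 0.4;0 0 0 0 0 1.3 0.4;0 0 0 0 0 1.8 0.4;0 0 0 0 0 1.8 0.4"
}}

```text
clock: 10.55
ee_pos: [513.2, 49.2, 70.6]
tool_rot: [[1.0, 0.018, 0.0], [0.018, -1.0, 0.0], [0.0, 0.0, -1.0]]
contact_force: [0.8, -0.3, -0.3]
gripper_width: 0.504
grasp_force: 35.7
```

>>> {"name": "send_rows", "arguments": {
  "targets": "0 0 0 0 0 0.5 0.4;0 0 0 0 0 1 0.4;0 0 0 0 0 1 0.4"
}}

```text
clock: 10.85
ee_pos: [513.4, 49.1, 70.6]
tool_rot: [[1.0, 0.018, -0.0], [0.018, -1.0, -0.0], [-0.0, 0.0, -1.0]]
contact_force: [-3.6, -0.2, 6.5]
gripper_width: 0.501
grasp_force: 36.3
```

>>> {"name": "send_rows", "arguments": {
  "targets": "0 0 0 0 0 -0.5 0.4;0 0 0 0 0 -0.5 0.48;0 0 0 0 0 -0.5 0.52;0 0 0 0 0 -0.5 0.55;0 0 0 0 0 -0.5 0.58;0 0 0 0 0 -0.5 0.62;0 0 0 0 0 -0.5 0.66;0 0 0 0 0 -0.5 0.7;0 0 0 0 0 -0.5 0.74;0 0 0 0 0 -0.5 0.78;0 0 0 0 0 -0.5 0.78;0 0 0 0 0 -0.5 0.78",
  "newtons": 20
}}

```text
clock: 12.05
ee_pos: [513.1, 49.2, 70.0]
tool_rot: [[1.0, 0.018, -0.0], [0.018, -1.0, 0.0], [-0.0, -0.0, -1.0]]
contact_force: [0.6, 0.7, 0.1]
gripper_width: 0.781
grasp_force: 0.0
```

```bash
python3 - <<'E'
from h import *
rel(513,49,200,1)
m=ctrl.get_image('side')[210:270,240:320,::-1]
cv2.imwrite('pics/m5.png',cv2.resize(m,(640,480),interpolation=2))
E
```

```text
t 12.05 at [513.1  49.2  70. ] F [0.6 0.7 0.1] w 0.7808403332100226 -> rot [-0.  0.  0.] shift [  -0.1    0.2 -130. ]
```

View pics/m5.png

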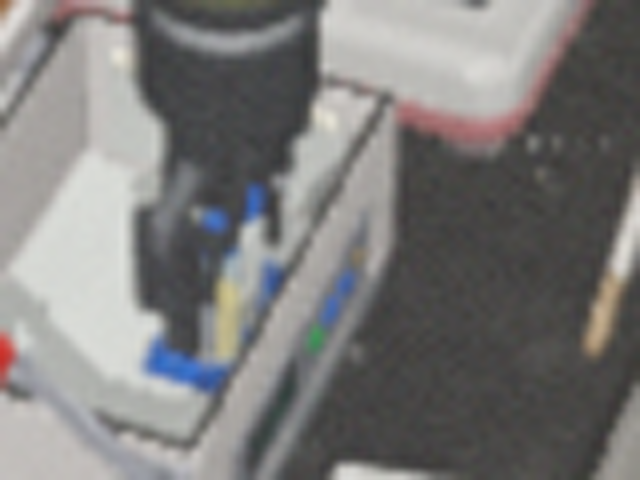

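The vials stand upright side by side in the tray, with the caps at about (215,218) and (257,200), and the fingers are clear of them. I'll back out and go to the knuckle with the fingers shut and the tool tilted.

>>> {"name": "send_rows", "arguments": {
  "targets": "0 0 0 0 0 -4 0.78;0 0 0 0 0 -14 0.78;0 0 0 0 0 -30 0.78;0 0 0 0 0 -50 0.78;0 0 0 0 0 -70 0.78;0 0 0 -3 0 -90 0.7;0 0 0 -10 0 -115 0.5;0 0.05 0 -20 0 -140 0.3;0 0.15 0 -23 -25 -156 0;0 0.25 0 -23 -60 -156 0;0 0.35 0 -23 -95 -156 0;0 0.45 0 -23 -130 -156 0;0 0.55 0 -23 -165 -156 0;0 0.656 0 -23 -165 -156 0;0 0.656 0 -23 -165 -156 0;0 0.656 0 -23 -165 -156 0"
}}

```text
clock: 13.7
ee_pos: [487.0, 213.7, 226.6]
tool_rot: [[0.793, 0.018, 0.609], [0.014, -1.0, 0.011], [0.609, -0.0, -0.793]]
contact_force: [0.4, -0.5, 0.1]
gripper_width: 0.003
grasp_force: 0.0
```

```bash
python3 - <<'E'
from h import *
n=np.array([.61,0,-.79]);n/=np.linalg.norm(n);R=np.c_[np.cross([0,-1,0],n),[0,-1,0],n]
rel(524,214,179,R=R);print(ctrl.state()['qpos'])
s=ctrl.get_image('side')[:,:,::-1];t=ctrl.get_image('top')[:,:,::-1]
for nm,im,bx,z in(('side',s,(250,222,30,36),107),('top',t,(245,215,40,35),107)):
    P,w=blue(im,bx);print(nm,len(P),P.min(0),P.max(0))
for X in[(513,60,105),(513,38,105)]:print(proj('side',X),proj('top',X))
try:print('kn',tri({'top':red(t,(208,205,20,26)),'side':red(s,(226,243,24,24))}))
except Exception as e:print(e)
m=s[190:280,210:330];q=t[190:250,205:285]
cv2.imwrite('pics/m6.png',np.hstack([cv2.resize(m,(400,300),interpolation=2),cv2.resize(q,(400,300),interpolation=2)]))
E
```

```text
t 13.7 at [487.  213.7 226.6] F [ 0.4 -0.5  0.1] w 0.002810555794965381 -> rot [-0.  0.  0.] shift [ 0.4  0.4 60.3]
[ 0.4 -0.4  2.3 -0.4  0.7  2.2]
side 25 [259. 244.] [274. 257.]
top 220 [255. 226.] [275. 245.]
[266.7 239.5] [260.9 229.9]
[269.4 235.2] [267.5 229.8]
kn (array([540.5, 208.1, 163.1]), np.float64(0.652222044282022))
```

View pics/m6.png

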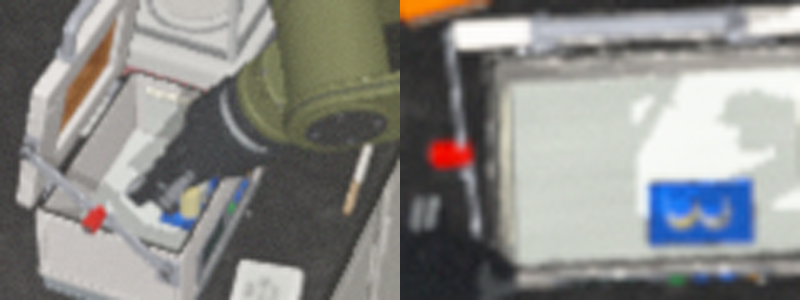

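The side view has the fingertips up and forward of the red knuckle, which is at (95,218). In the top view the vials stand in the tray at about (685,210). I'll now push along the tool axis.

>>> {"name": "send_rows", "arguments": {
  "targets": "0 0 0 0 0 10 0;0 0 0 0 0 25 0;0 0 0 0 0 40 0;0 0 0 0 0 50 0;0 0 0 0 0 54 0;0 0 0 0 0 54 0"
}}

```text
clock: 14.4
ee_pos: [520.4, 213.8, 182.5]
tool_rot: [[0.793, 0.017, 0.609], [0.014, -1.0, 0.01], [0.609, 0.001, -0.793]]
contact_force: [-0.4, -0.1, 0.3]
gripper_width: 0.005
grasp_force: 0.0
```

>>> {"name": "send_rows", "arguments": {
  "targets": "0 0 0 0 0 2 0;0 0 0 0 0 4 0;0 0 0 0 0 6 0;0 0 0 0 0 6 0"
}}

```text
clock: 14.8
ee_pos: [523.7, 214.5, 178.5]
tool_rot: [[0.792, 0.018, 0.61], [0.014, -1.0, 0.011], [0.61, -0.0, -0.792]]
contact_force: [-0.9, -0.2, -0.5]
gripper_width: 0.002
grasp_force: 0.0
```

>>> {"name": "send_rows", "arguments": {
  "targets": "0 0 0 0 0 2 0;0 0 0 0 0 4 0;0 0 0 0 0 4 0"
}}

```text
clock: 15.1
ee_pos: [526.4, 214.5, 175.4]
tool_rot: [[0.792, 0.018, 0.61], [0.014, -1.0, 0.011], [0.61, -0.0, -0.792]]
contact_force: [0.1, 0.6, 0.2]
gripper_width: -0.001
grasp_force: 0.1
```

>>> {"name": "send_rows", "arguments": {
  "targets": "0 0 0 0 0 2 0;0 0 0 0 0 4 0;0 0 0 0 0 4 0"
}}

```text
clock: 15.4
ee_pos: [528.7, 214.5, 171.8]
tool_rot: [[0.792, 0.018, 0.61], [0.014, -1.0, 0.011], [0.61, 0.0, -0.793]]
contact_force: [0.2, 0.7, 0.8]
gripper_width: 0.001
grasp_force: 0.1
```

```bash
python3 - <<'E'
from h import *
for n,bx in(('top',(208,205,20,26)),('side',(226,243,24,24))):
    im=ctrl.get_image(n)[:,:,::-1];cv2.imwrite(f'pics/{n}7.png',im);print(n,red(im,bx),red(cv2.imread(f'pics/{n}0.png'),bx))
print(proj('side',(540,208,157)),proj('top',(540,208,157)))
E
```

```text
top (np.float64(215.75540765391014), np.float64(218.9373266777593)) (np.float64(214.4733359283768), np.float64(220.4949396652394))
side (np.float64(234.0), np.float64(257.2878787878788)) (np.float64(238.02480363786688), np.float64(255.05043406366266))
[238.4 256.5] [214.7 220.8]
```

>>> {"name": "send_rows", "arguments": {
  "targets": "0 0 0 0 0 2 0;0 0 0 0 0 4 0;0 0 0 0 0 6 0;0 0 0 0 0 8 0;0 0 0 0 0 10 0;0 0 0 0 0 10 0"
}}

```text
clock: 16.1
ee_pos: [534.9, 214.5, 163.9]
tool_rot: [[0.792, 0.018, 0.61], [0.014, -1.0, 0.011], [0.61, 0.0, -0.792]]
contact_force: [-0.0, 0.5, 1.4]
gripper_width: -0.003
grasp_force: 0.0
```

>>> {"name": "send_rows", "arguments": {
  "targets": "0 0 0 0 0 -3 0;0 0 0 0 0 -15 0;0 0 0 0 0 -35 0;0 0 0 0 0 -60 0;0 0 0 0 0 -80 0;0 0 0 0 0 -80 0"
}}

```text
clock: 16.7
ee_pos: [486.7, 214.5, 231.8]
tool_rot: [[0.788, 0.019, 0.615], [0.013, -1.0, 0.014], [0.615, -0.003, -0.788]]
contact_force: [0.2, 0.4, 1.6]
gripper_width: 0.001
grasp_force: 0.0
```

```bash
python3 - <<'E'
from h import *
u={}
for n,bx in(('top',(206,200,22,30)),('side',(222,240,28,32))):
    im=ctrl.get_image(n)[:,:,::-1];cv2.imwrite(f'pics/{n}8.png',im);u[n]=red(im,bx);print(n,u[n])
print(tri(u))
E
```

```text
top (np.float64(214.5960571313619), np.float64(218.26775296720982))
side (np.float64(235.45300825796303), np.float64(257.0))
(array([549.2, 209. , 151.6]), np.float64(0.4330397272699795))
```

>>> {"name": "send_rows", "arguments": {
  "targets": "0 0 0 0 0 20 0;0 0 0 0 0 50 0;0 0 0 0 0 70 0;0 0 0 0 0 78 0;0 0 0 0 0 80 0;0 0 0 0 0 82 0;0 0 0 0 0 84 0;0 0 0 0 0 86 0;0 0 0 0 0 88 0;0 0 0 0 0 88 0;0 0 0 0 0 85 0;0 0 0 0 0 70 0;0 0 0 0 0 40 0;0 0 0 0 0 0 0;0 0 0 0 0 -10 0;0 0 0 0 0 -10 0"
}}

```text
clock: 18.4
ee_pos: [480.5, 214.3, 238.6]
tool_rot: [[0.789, 0.019, 0.614], [0.013, -1.0, 0.013], [0.614, -0.002, -0.789]]
contact_force: [0.9, 0.1, -0.4]
gripper_width: 0.004
grasp_force: 0.0
```

```bash
python3 - <<'E'
from h import *
u={}
for n,bx in(('top',(206,200,22,30)),('side',(222,240,28,32))):
    im=ctrl.get_image(n)[:,:,::-1];cv2.imwrite(f'pics/{n}9.png',im);u[n]=red(im,bx);print(n,u[n])
print(tri(u))
s=ctrl.state();print(s['clock'],s['ee_pos'],s['contact_force'],s['qpos'])
t=cv2.imread('pics/top9.png')[180:210,215:295];t0=cv2.imread('pics/top0.png')[180:210,215:295]
si=cv2.imread('pics/side9.png')[150:225,200:300]
cv2.imwrite('pics/m9.png',np.hstack([np.vstack([cv2.resize(t0,(400,150),interpolation=2),cv2.resize(t,(400,150),interpolation=2)]),cv2.resize(si,(400,300),interpolation=2)]))
E
```

```text
top (np.float64(214.86187961985217), np.float64(217.5533262935586))
side (np.float64(234.45566922421142), np.float64(258.3716965046888))
(array([552.7, 209.1, 144. ]), np.float64(0.5784989748095186))
18.5 [479.9 213.5 234.9] [ 0.3  0.1 -0. ] [ 0.4 -0.5  2.3 -0.4  0.7  2.2]
```

View pics/m9.png

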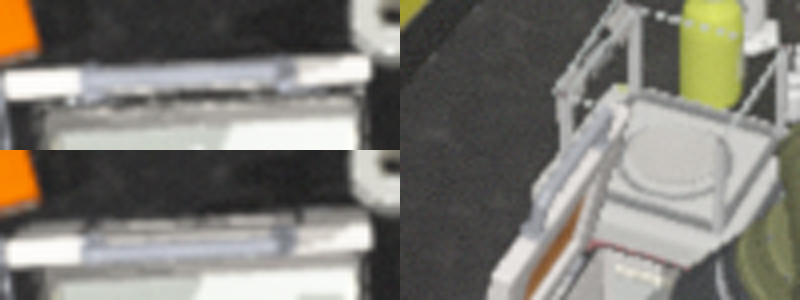

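The side view shows the lid still up. In the top view the grip bar has moved forward a little, to about px (252.5,198.6), so the stay is broken. I'll work out the bar's position from both images and from the stay geometry.

```bash
cat >> h.py <<'E'
def bar(im,box,th=14):
    x,y,w,h=box;p=im[y:y+h,x:x+w].astype(float);m=((p[...,0]-p[...,2]>th)&(p[...,0]-p[...,2]<60)&(p.sum(2)>300)).astype(np.uint8)
    n,l,st,c=cv2.connectedComponentsWithStats(m);i=1+np.argmax(st[1:,4]);return c[i]+[x,y],st[i]+[x,y,0,0,0]
def lidbar(th,H=(615.5,77,119)):return np.array([H[0]-193*np.cos(th)+8*np.sin(th),H[1],H[2]+193*np.sin(th)+8*np.cos(th)])
E
python3 - <<'E'
from h import *
from scipy.optimize import brentq
for k in '09':
    u={}
    for n,bx in(('top',(222,184,60,20)),('side',(222,165,35,50))):
        c,st=bar(cv2.imread(f'pics/{n}{k}.png'),bx);u[n]=c;print(k,n,c,st)
    X,e=tri(u);print(X,e)
pin=lambda t:np.array([-85*np.cos(t)+8*np.sin(t),85*np.sin(t)+8*np.cos(t)])
F=np.array([-140,-19]);D=lambda t:np.linalg.norm(pin(t)-F);al=lambda t:np.arctan2(*(pin(t)-F)[::-1])
fo=lambda t:2*np.arccos(min(1,D(t)/170))
t0=brentq(lambda t:D(t)-170*np.cos(.035),1.2,1.6);print('t0',t0)
g=lambda t:.035+al(t0)-al(t)+fo(t)/2-22.4/85
t1=brentq(g,.9,t0-1e-3);print('lid',t1,'fold',fo(t1),lidbar(t1),lidbar(t0),[ (proj(n,lidbar(t1)),proj(n,lidbar(t0))) for n in('top','side')])
E
```

```text
Traceback (most recent call last):
  File "h.py", line 35, in bar
    n,l,st,c=cv2.connectedComponentsWithStats(m);i=1+np.argmax(st[1:,4]);return c[i]+[x,y],st[i]+[x,y,0,0,0]
                                                     ~~~~~~~~~^^^^^^^^^^
ValueError: attempt to get argmax of an empty sequence
```

```bash
python3 - <<'E'
from h import *
from scipy.optimize import brentq
t=cv2.imread('pics/top9.png');print('top9 col 252:',t[192:206,252].tolist());t0=cv2.imread('pics/top0.png');print('top0',t0[188:202,252].tolist())
s=cv2.imread('pics/side9.png');print('side9 row190',s[190,234:254].tolist())
for k in '09':
  u={}
  for n,bx in(('top',(222,184,60,20)),('side',(222,165,35,50))):
    try:c,st=bar(cv2.imread(f'pics/{n}{k}.png'),bx,8);u[n]=c;print(k,n,c,st)
    except Exception as e:print(n,e)
  if len(u)==2:print(tri(u))
pin=lambda t:np.array([-85*np.cos(t)+8*np.sin(t),85*np.sin(t)+8*np.cos(t)])
F=np.array([-140,-19]);D=lambda t:np.linalg.norm(pin(t)-F);al=lambda t:np.arctan2(*(pin(t)-F)[::-1])
fo=lambda t:2*np.arccos(min(1,D(t)/170))
t0=1.4
ts=np.linspace(.9,1.42,200)
for t in ts[::12]:print(round(t,3),round(fo(t),3),round(85*(.035+al(t0)-al(t)+fo(t)/2),1),lidbar(t),proj('top',lidbar(t)),proj('side',lidbar(t)))
E
```

```text
top9 col 252: [[58, 59, 61], [88, 90, 92], [127, 131, 135], [137, 143, 144], [154, 158, 162], [179, 184, 188], [179, 175, 175], [200, 193, 189], [205, 197, 194], [176, 170, 168], [155, 158, 160], [159, 165, 169], [158, 163, 167], [175, 181, 181]]
top0 [[47, 47, 46], [48, 46, 47], [47, 44, 44], [55, 53, 54], [113, 112, 114], [168, 163, 162], [201, 191, 188], [210, 200, 196], [198, 194, 192], [163, 163, 164], [88, 88, 90], [70, 72, 72], [119, 122, 125], [159, 165, 168]]
side9 row190 [[72, 72, 77], [65, 66, 69], [59, 65, 67], [97, 98, 98], [161, 166, 165], [193, 196, 199], [179, 178, 177], [182, 175, 174], [182, 174, 174], [171, 164, 163], [161, 158, 158], [195, 199, 201], [218, 220, 224], [222, 224, 228], [208, 211, 214], [172, 176, 180], [145, 148, 150], [145, 148, 148], [139, 144, 145], [137, 141, 144]]
0 top [250.7 194.9] [231 192  42   8 127]
0 side [234.8 192.2] [230 186  11  13  20]
(array([604.2,  83.9, 289.5]), np.float64(7.576777041615584))
9 top [250.7 199.4] [231 196  43   6 111]
9 side [235.4 200.3] [234 197   4   8  13]
(array([598.4,  86.8, 261. ]), np.float64(12.18178716
[... 408 characters left out ...]
2.7 [533.   77.  293.7] [252.6 216.4] [258.9 196.6]
1.119 1.027 40.7 [538.5  77.  296.2] [252.5 214.4] [257.2 195.4]
1.151 0.966 38.7 [544.1  77.  298.5] [252.5 212.5] [255.5 194.3]
1.182 0.902 36.6 [549.8  77.  300.6] [252.4 210.5] [253.8 193.3]
1.214 0.834 34.3 [555.5  77.  302.6] [252.3 208.5] [252.1 192.3]
1.245 0.761 31.9 [561.3  77.  304.4] [252.3 206.5] [250.3 191.3]
1.276 0.682 29.2 [567.1  77.  306. ] [252.2 204.5] [248.5 190.3]
1.308 0.595 26.1 [573.   77.  307.4] [252.2 202.4] [246.8 189.4]
1.339 0.493 22.5 [578.9  77.  308.7] [252.1 200.4] [245.  188.6]
1.37 0.368 17.9 [584.9  77.  309.7] [252.1 198.4] [243.2 187.8]
1.402 0.172 10.3 [590.9  77.  310.6] [252.  196.3] [241.4 187. ]
```

```bash
python3 - <<'E'
from h import *
rel(480,180,370,91);rel(582,79,370,91)
E
```

```text
t 18.5 at [479.9 213.5 234.9] F [ 0.3  0.1 -0. ] w 0.00045232445025252487 -> rot [ 0.5 -0.5 -1.5] shift [  82.    33.5 -107.4]
t 18.5 at [479.9 213.5 234.9] F [ 0.3  0.1 -0. ] w 0.00045232445025252487 -> rot [ 0.5 -0.5 -1.5] shift [161.3 136.3 -46.3]
```

>>> {"name": "send_rows", "arguments": {
  "targets": "0 0 0 25 10 -35 0;0.1 -0.1 -0.2 55 22 -70 0.2;0.1 -0.1 -0.4 82 33 -107 0.6;0.2 -0.2 -0.6 82 33 -107 0.6;0.5 -0.5 -1.5 82 33 -107 0.6;0.5 -0.5 -1.5 82 33 -107 0.6;0.5 -0.5 -1.5 82 33 -107 0.6;0.5 -0.5 -1.5 82 33 -107 0.6;0.5 -0.5 -1.5 82 33 -107 0.6;0.5 -0.5 -1.5 82 33 -107 0.6;0.5 -0.5 -1.5 82 33 -107 0.6;0.5 -0.5 -1.5 82 33 -107 0.6;0.5 -0.5 -1.5 82 33 -107 0.6;0.5 -0.5 -1.5 82 33 -107 0.6"
}}

```text
clock: 19.9
ee_pos: [481.2, 180.6, 367.5]
tool_rot: [[-0.006, 1.0, 0.012], [1.0, 0.006, 0.003], [0.003, 0.012, -1.0]]
contact_force: [-0.5, 0.1, -0.2]
gripper_width: 0.595
grasp_force: 0.0
```

```bash
sed -i 's/rv.round(3)/list(rv.round(3))/' h.py; python3 - <<'E'
from h import *
rel(582,79,370,91);print(ctrl.state()['qpos'],ctrl.state()['tool_rot'].round(3))
E
```

```text
t 19.9 at [481.2 180.6 367.5] F [-0.5  0.1 -0.2] w 0.5949029825167934 -> rot [np.float64(0.012), np.float64(-0.003), np.float64(-0.012)] shift [-102.2  100.3   -1.6]
[ 0.3 -0.2  1.8 -0.   1.6  0.2] [[-0.  1.  0.]
 [ 1.  0.  0.]
 [ 0.  0. -1.]]
```

>>> {"name": "send_rows", "arguments": {
  "targets": "0.012 -0.003 -0.012 -20 20 -2 0.6;0.012 -0.003 -0.012 -50 48 -2 0.6;0.012 -0.003 -0.012 -80 78 -2 0.6;0.012 -0.003 -0.012 -98 96 -2 0.6;0.012 -0.003 -0.012 -102 100 -2 0.6;0.012 -0.003 -0.012 -102 100 5 0.6;0.012 -0.003 -0.012 -102 100 18 0.6;0.012 -0.003 -0.012 -102 100 32 0.6;0.012 -0.003 -0.012 -102 100 44 0.6;0.012 -0.003 -0.012 -102 100 52 0.6;0.012 -0.003 -0.012 -102 100 52 0.6"
}}

```text
clock: 21.0
ee_pos: [580.7, 79.8, 317.3]
tool_rot: [[-0.019, 1.0, 0.001], [1.0, 0.019, 0.001], [0.001, 0.001, -1.0]]
contact_force: [0.4, -0.8, -0.0]
gripper_width: 0.6
grasp_force: 0.0
```

```bash
python3 - <<'E'
from h import *
s=ctrl.state();print(s['clock'],s['ee_pos'],s['contact_force'])
u={}
for n,bx in(('top',(206,200,22,30)),('side',(222,240,28,32))):
    im=ctrl.get_image(n)[:,:,::-1];u[n]=red(im,bx)
print(tri(u))
E
```

```text
21.0 [580.7  79.8 317.3] [ 0.4 -0.8 -0. ]
(array([552.7, 209.1, 144.1]), np.float64(0.6068596731629611))
```

>>> {"name": "send_rows", "arguments": {
  "targets": "0 0 0 0 1 5 0.55;0 0 0 0 1 5 0.48;0 0 0 0 1 5 0.42;0 0 0 0 1 5 0.37;0 0 0 0 1 5 0.33;0 0 0 0 1 5 0.3;0 0 0 0 1 5 0.27",
  "newtons": 20
}}

```text
clock: 21.8
ee_pos: [582.7, 79.5, 314.7]
tool_rot: [[-0.018, 1.0, 0.004], [1.0, 0.018, 0.001], [0.001, 0.004, -1.0]]
contact_force: [0.5, -0.9, -0.4]
gripper_width: 0.267
grasp_force: 0.0
```

>>> {"name": "send_rows", "arguments": {
  "targets": "0 0 0 0 0 0 0.25;0 0 0 0 0 0 0.23;0 0 0 0 0 0 0.21;0 0 0 0 0 0 0.19"
}}

```text
clock: 22.2
ee_pos: [582.7, 79.5, 314.6]
tool_rot: [[-0.018, 1.0, 0.004], [1.0, 0.018, 0.001], [0.001, 0.004, -1.0]]
contact_force: [0.1, -0.6, 0.4]
gripper_width: 0.187
grasp_force: 0.0
```

>>> {"name": "send_rows", "arguments": {
  "targets": "0 0 0 0 0 0 0.17;0 0 0 0 0 0 0.15;0 0 0 0 0 0 0.13;0 0 0 0 0 0 0.1;0 0 0 0 0 0 0.05;0 0 0 0 0 0 0.05"
}}

```text
clock: 22.8
ee_pos: [582.4, 79.5, 314.6]
tool_rot: [[-0.018, 1.0, 0.004], [1.0, 0.018, 0.001], [0.001, 0.004, -1.0]]
contact_force: [-3.9, 0.3, 0.8]
gripper_width: 0.128
grasp_force: 19.7
```

```bash
python3 - <<'E'
from h import *
b0=lidbar(1.342)
for i,t in enumerate(np.r_[1.342:-0.001:-0.0305]):
    d=lidbar(t)-b0;print(i,round(t,3),round(d[0],1),round(-d[2],1),end=' | ')
E
```

```text
0 1.342 0.0 -0.0 | 1 1.312 -5.8 1.2 | 2 1.281 -11.5 2.5 | 3 1.251 -17.2 4.1 | 4 1.22 -22.8 5.8 | 5 1.19 -28.4 7.7 | 6 1.159 -33.9 9.7 | 7 1.129 -39.4 11.9 | 8 1.098 -44.8 14.3 | 9 1.068 -50.1 16.9 | 10 1.037 -55.3 19.6 | 11 1.007 -60.5 22.4 | 12 0.976 -65.5 25.4 | 13 0.946 -70.5 28.6 | 14 0.915 -75.4 31.9 | 15 0.885 -80.1 35.4 | 16 0.854 -84.8 39.0 | 17 0.824 -89.3 42.8 | 18 0.793 -93.7 46.7 | 19 0.763 -98.1 50.7 | 20 0.732 -102.2 54.8 | 21 0.702 -106.3 59.1 | 22 0.671 -110.2 63.5 | 23 0.641 -114.0 68.0 | 24 0.61 -117.6 72.7 | 25 0.58 -121.1 77.4 | 26 0.549 -124.5 82.2 | 27 0.519 -127.7 87.2 | 28 0.488 -130.7 92.2 | 29 0.458 -133.6 97.4 | 30 0.427 -136.4 102.6 | 31 0.397 -139.0 107.9 | 32 0.366 -141.4 113.2 | 33 0.336 -143.6 118.7 | 34 0.305 -145.7 124.2 | 35 0.275 -147.6 129.8 | 36 0.244 -149.4 135.4 | 37 0.214 -150.9 141.1 | 38 0.183 -152.3 146.8 | 39 0.153 -153.6 152.6 | 40 0.122 -154.6 158.4 | 41 0.092 -155.5 164.2 | 42 0.061 -156.2 170.0 | 43 0.031 -156.7 175.9 | 44 0.0 -157.0 181.8 |
```

>>> {"name": "send_rows", "arguments": {
  "targets": "0 0 0 0 -2 0.4 0.05;0 0 0 0 -5.8 1.2 0.05;0 0 0 0 -11.5 2.5 0.05;0 0 0 0 -17.2 4.1 0.05;0 0 0 0 -22.8 5.8 0.05;0 0 0 0 -28.4 7.7 0.05;0 0 0 0 -33.9 9.7 0.05;0 0 0 0 -39.4 11.9 0.05;0 0 0 0 -44.8 14.3 0.05",
  "newtons": 25
}}

```text
clock: 23.7
ee_pos: [537.3, 78.4, 299.9]
tool_rot: [[-0.018, 1.0, 0.004], [1.0, 0.018, 0.0], [0.0, 0.004, -1.0]]
contact_force: [1.1, -1.6, 0.4]
gripper_width: 0.129
grasp_force: 24.9
```

>>> {"name": "send_rows", "arguments": {
  "targets": "0 0 0 0 -5.3 2.6 0.05;0 0 0 0 -10.5 5.3 0.05;0 0 0 0 -15.7 8.1 0.05;0 0 0 0 -20.7 11.1 0.05;0 0 0 0 -25.7 14.3 0.05;0 0 0 0 -30.6 17.6 0.05;0 0 0 0 -35.3 21.1 0.05;0 0 0 0 -40 24.7 0.05;0 0 0 0 -44.5 28.5 0.05;0 0 0 0 -48.9 32.4 0.05;0 0 0 0 -53.3 36.4 0.05;0 0 0 0 -57.4 40.5 0.05"
}}

```text
clock: 24.9
ee_pos: [480.2, 77.5, 258.7]
tool_rot: [[-0.018, 1.0, 0.004], [1.0, 0.018, 0.0], [0.0, 0.004, -1.0]]
contact_force: [-1.2, -4.9, 0.6]
gripper_width: 0.132
grasp_force: 24.6
```

>>> {"name": "send_rows", "arguments": {
  "targets": "0 0 0 -0.5 -4.1 4.3 0.05;0 0 0 -1 -8 8.7 0.05;0 0 0 -1.5 -11.8 13.2 0.05;0 0 0 -1.5 -15.4 17.9 0.05;0 0 0 -2 -18.9 22.6 0.05;0 0 0 -2 -22.3 27.4 0.05"
}}

```text
clock: 25.5
ee_pos: [458.3, 76.6, 231.4]
tool_rot: [[-0.019, 1.0, 0.005], [1.0, 0.019, 0.004], [0.004, 0.005, -1.0]]
contact_force: [1.6, 5.9, -1.6]
gripper_width: 0.124
grasp_force: 24.4
```

>>> {"name": "send_rows", "arguments": {
  "targets": "0 0 0 0.5 -3.2 5 0.05;0 0 0 0.5 -6.2 10 0.05;0 0 0 0.5 -9.1 15.2 0.05;0 0 0 0.5 -11.9 20.4 0.05;0 0 0 0.5 -14.5 25.7 0.05;0 0 0 0.5 -16.9 31 0.05;0 0 0 0.5 -19.1 36.5 0.05;0 0 0 0.5 -21.2 42 0.05"
}}

```text
clock: 26.3
ee_pos: [437.7, 76.0, 189.4]
tool_rot: [[-0.018, 1.0, 0.006], [1.0, 0.018, 0.003], [0.003, 0.006, -1.0]]
contact_force: [3.3, 5.7, -3.2]
gripper_width: 0.132
grasp_force: 24.4
```

```bash
python3 - <<'E'
from h import *
s=ctrl.state();print(s['clock'],s['ee_pos'],s['contact_force'])
im=ctrl.get_image('side')[:,:,::-1]
try:print(red(im,(215,235,50,60)),proj('side',(600,209,60)))
except Exception as e:print(e)
cv2.imwrite('pics/s10.png',im)
E
```

```text
26.3 [437.7  76.  189.4] [ 3.3  5.7 -3.2]
(np.float64(241.60646968925116), np.float64(255.01935812531838)) [222.2 271.8]
```

```bash
python3 - <<'E'
from h import *
im=cv2.imread('pics/s10.png').astype(int);m=((im[...,2]-np.maximum(im[...,0],im[...,1]))>70).astype(np.uint8);m[:220]=0;m[:,:200]=0;m[:,300:]=0
n,l,st,c=cv2.connectedComponentsWithStats(m);print(st[1:].tolist())
print(proj('side',(554,209,68)))
E
```

```text
[[244, 229, 1, 1, 1], [238, 239, 1, 1, 1], [200, 266, 5, 13, 49], [232, 271, 6, 7, 28]]
[235.1 274.8]
```

>>> {"name": "send_rows", "arguments": {
  "targets": "0 0 0 1 -1.2 5.6 0.05;0 0 0 1 -2.7 11.2 0.05;0 0 0 1 -4.2 16.9 0.05;0 0 0 1 -5.6 22.6 0.05;0 0 0 1 -6.9 28.4 0.05;0 0 0 1 -7.9 34.2 0.05;0 0 0 1 -8.8 40 0.05;0 0 0 1 -9.5 45.8 0.05;0 0 0 1 -9.8 49 0.05;0 0 0 1 -10 52 0.05;0 0 0 1 -10 52 0.05"
}}

```text
clock: 27.45
ee_pos: [428.3, 76.0, 138.5]
tool_rot: [[-0.018, 1.0, 0.005], [1.0, 0.018, 0.0], [0.0, 0.005, -1.0]]
contact_force: [0.6, -3.8, 1.7]
gripper_width: 0.126
grasp_force: 24.8
```

>>> {"name": "send_rows", "arguments": {
  "targets": "0 0 0 -0.5 0 1 0.05;0 0 0 -0.5 0 2 0.05;0 0 0 -0.5 -0.2 3 0.05;0 0 0 -0.5 -0.2 3 0.05"
}}

```text
clock: 27.85
ee_pos: [428.4, 76.0, 138.3]
tool_rot: [[-0.019, 1.0, 0.005], [1.0, 0.019, 0.001], [0.001, 0.005, -1.0]]
contact_force: [-8.0, -2.1, 18.5]
gripper_width: 0.126
grasp_force: 26.3
```

>>> {"name": "send_rows", "arguments": {
  "targets": "0 0 0 0 0 1 0.05;0 0 0 0 0 2 0.05;0 0 0 0 0 2 0.05"
}}

```text
clock: 28.15
ee_pos: [428.4, 76.0, 138.1]
tool_rot: [[-0.019, 1.0, 0.004], [1.0, 0.019, 0.001], [0.001, 0.004, -1.0]]
contact_force: [-13.4, -2.7, 28.5]
gripper_width: 0.124
grasp_force: 27.4
```

>>> {"name": "send_rows", "arguments": {
  "targets": "0 0 0 0 0 -2 0.05;0 0 0 0 0 -3.5 0.05;0 0 0 0 0 -3.5 0.05"
}}

```text
clock: 28.45
ee_pos: [428.3, 76.0, 138.3]
tool_rot: [[-0.018, 1.0, 0.006], [1.0, 0.018, 0.001], [0.001, 0.006, -1.0]]
contact_force: [-1.9, -1.8, 9.7]
gripper_width: 0.125
grasp_force: 25.6
```

```bash
python3 - <<'E'
from h import *
ims={n:ctrl.get_image(n)[:,:,::-1].copy() for n in('side','top')}
for n in ims:cv2.imwrite(f'pics/{n}11.png',ims[n])
print(red(ims['side'],(222,255,30,40)));
try:print('top',red(ims['top'],(205,195,16,35)))
except Exception as e:print(e)
pin=lambda t:np.array([-85*np.cos(t)+8*np.sin(t),85*np.sin(t)+8*np.cos(t)])
F=np.array([-140,-19.])
for t in(.31,.15,.1,.06,.03,0):
    d=pin(t)-F;L=np.linalg.norm(d);m=(pin(t)+F)/2;nn=np.array([d[1],-d[0]])/L;k=m+nn*np.sqrt(85**2-L*L/4)
    X=(618+k[0],209,119+k[1]);print(t,np.array(X),proj('side',X),proj('top',X))
print(ctrl.state()['contact_force'])
E
```

```text
(np.float64(239.45539215686276), np.float64(279.9156862745098))
top (np.float64(216.43895747599453), np.float64(225.83401920438956))
0.31 [557.3 209.   69.4] [234.1 274.2] [217.6 219. ]
0.15 [550.8 209.   56.1] [236.1 277.6] [218.1 221.4]
0.1 [547.8 209.   51.5] [237.  278.9] [218.2 222.4]
0.06 [545.1 209.   47.9] [237.8 279.9] [218.3 223.3]
0.03 [542.9 209.   45.1] [238.5 280.7] [218.4 224.1]
0 [540.4 209.   42.3] [239.2 281.5] [218.5 224.9]
[-2.3 -1.9  8.9]
```

>>> {"name": "send_rows", "arguments": {
  "targets": "0 0 0 0 0 -1 0.05;0 0 0 0 0 -1 0.1;0 0 0 0 0 -1 0.14;0 0 0 0 0 -1 0.18;0 0 0 0 0 -1 0.25;0 0 0 0 0 -1 0.35;0 0 0 0 0 -1 0.45;0 0 0 0 0 -6 0.5;0 0 0 0 0 -20 0.5;0 0 0 0 0 -40 0.5;0 0 0 0 0 -60 0.5;0 0 0 0 0 -60 0.1;0 0 0 0 0 -60 0;0 0 0 0 0 -60 0;0 0 0 0 0 -60 0"
}}

```text
clock: 30.05
ee_pos: [426.6, 75.7, 195.0]
tool_rot: [[-0.018, 1.0, 0.002], [1.0, 0.018, 0.001], [0.001, 0.002, -1.0]]
contact_force: [0.6, 0.7, 0.1]
gripper_width: 0.001
grasp_force: 0.0
```

```bash
python3 - <<'E'
from h import *
ims={n:ctrl.get_image(n)[:,:,::-1].copy() for n in('side','top')}
for n in ims:cv2.imwrite(f'pics/{n}12.png',ims[n])
print(red(ims['side'],(222,255,30,40)),red(ims['top'],(205,195,16,35)))
rel(428,76,152,91)
E
```

```text
(np.float64(239.48519249753207), np.float64(279.9160908193485)) (np.float64(216.43170899107756), np.float64(225.8181194234729))
t 30.15 at [426.8  75.7 195.2] F [-1.1 -0.4 -0.1] w -0.0014666677773355892 -> rot [np.float64(0.002), np.float64(-0.001), np.float64(0.001)] shift [ 0.3  1.1 43.2]
```

>>> {"name": "send_rows", "arguments": {
  "targets": "0 0 0 0 1 10 0;0 0 0 0 1 22 0;0 0 0 0 1 32 0;0 0 0 0 1 36 0;0 0 0 0 1 38 0;0 0 0 0 1 38 0"
}}

```text
clock: 30.75
ee_pos: [428.4, 75.7, 157.9]
tool_rot: [[-0.018, 1.0, 0.004], [1.0, 0.018, 0.001], [0.001, 0.004, -1.0]]
contact_force: [-0.5, -0.8, 0.4]
gripper_width: -0.002
grasp_force: 0.0
```

>>> {"name": "send_rows", "arguments": {
  "targets": "0 0 0 0 0 1 0;0 0 0 0 0 2 0;0 0 0 0 0 2 0"
}}

```text
clock: 31.05
ee_pos: [428.6, 75.8, 156.4]
tool_rot: [[-0.018, 1.0, 0.005], [1.0, 0.018, 0.001], [0.001, 0.005, -1.0]]
contact_force: [0.4, 0.5, 0.1]
gripper_width: 0.002
grasp_force: 0.0
```

>>> {"name": "send_rows", "arguments": {
  "targets": "0 0 0 0 0 1 0;0 0 0 0 0 2 0;0 0 0 0 0 2 0"
}}

```text
clock: 31.35
ee_pos: [428.4, 75.8, 154.1]
tool_rot: [[-0.018, 1.0, 0.004], [1.0, 0.018, 0.001], [0.001, 0.004, -1.0]]
contact_force: [-0.4, 0.7, -0.3]
gripper_width: 0.0
grasp_force: 0.0
```

>>> {"name": "send_rows", "arguments": {
  "targets": "0 0 0 0 0 0.7 0;0 0 0 0 0 1.4 0;0 0 0 0 0 2 0;0 0 0 0 0 2 0"
}}

```text
clock: 31.75
ee_pos: [428.5, 75.8, 152.1]
tool_rot: [[-0.018, 1.0, 0.004], [1.0, 0.018, 0.001], [0.001, 0.004, -1.0]]
contact_force: [0.2, -0.2, 0.2]
gripper_width: -0.001
grasp_force: 0.0
```

>>> {"name": "send_rows", "arguments": {
  "targets": "0 0 0 0 0 0.7 0;0 0 0 0 0 1.4 0;0 0 0 0 0 1.4 0"
}}

```text
clock: 32.05
ee_pos: [428.6, 75.8, 151.9]
tool_rot: [[-0.018, 1.0, 0.004], [1.0, 0.018, 0.001], [0.001, 0.004, -1.0]]
contact_force: [-3.0, -0.4, 6.9]
gripper_width: -0.003
grasp_force: 3.1
```

The fingertips met the bar at TCP z ≈ 152, the height expected with the lid fully shut, and the stop is hard. I'll back off and hand in.

>>> {"name": "send_rows", "arguments": {
  "targets": "0 0 0 0 0 -5 0;0 0 0 0 0 -20 0;0 0 0 0 0 -45 0;0 0 0 0 0 -80 0;0 0 0 0 0 -100 0;0 0 0 0 0 -100 0;0 0 0 0 0 -100 0;0 0 0 0 0 -100 0"
}}

```text
clock: 32.85
ee_pos: [427.3, 75.6, 249.0]
tool_rot: [[-0.018, 1.0, 0.002], [1.0, 0.018, 0.001], [0.001, 0.002, -1.0]]
contact_force: [-0.6, 0.0, 0.0]
gripper_width: 0.003
grasp_force: 0.0
```

```bash
python3 - <<'E'
from h import *
s=ctrl.state();print(s['clock'],s['ee_pos'],s['contact_force'],abs(s['qvel']).max());im=ctrl.get_image('side')[:,:,::-1];print(red(im,(222,255,30,40)))
print(ctrl.close_job())
E
```

```text
32.85 [427.3  75.6 249. ] [-0.6  0.   0. ] 0.007393804793208238
(np.float64(239.47784967645595), np.float64(279.9268292682927))
the job is handed in; nothing more can be done
None
```

The job was handed in at about 33 s: the vials were last seen upright as a pair in the tray, the stay is broken, and the lid was lowered gently until it met a hard stop at the shut height; no verdict was returned, and the vials could not be seen once the lid was down.

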